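# Shift the drum agitator into slow forward

### The job

The gear lever of the print-drum agitator has been left somewhere along the fast leg of its H-gate, the leg farther from the drum. With a fingertip or the outside of the fingers, push it along that leg to the cross channel, across to the slow leg beside the drum, and then fully home to the slot end at the front of the machine (the switch side, facing the robot), which is slow forward; leave it standing there. Do not pinch the knob or force the lever against the gate, and leave the lens, the rod rest and the squeegee where they are.

Things in the scene. Friction and masses are not known exactly. Their poses are not given: they have to be found in the camera images.
- agitator: Fixed machine: gearbox housing 170 (x) x 156 (y) mm, 106 mm high, switch on its front (-x) face. On its +y side a roller bed (x +-115 mm, y to 408 mm, 83 mm high) carries a lying print drum (100 mm diameter, y = 113 to 377 mm, top at 160 mm). Origin on the counter under the H-gate's centre; x points to the machine's back, roughly away from the robot, y to the drum, z up.
- gate (a point): Centre of the H-gate, on the top face of its steel plate (110 x 100 mm, top 114 mm above the counter). The H has two legs along the machine's x, centred 17 mm either side (in y), and a cross channel along y at x = 0 that joins their middles. Slots are 14 mm wide and the lever rod 9 mm thick, so the knob has about 5 mm of play either way. Gate corners are rounded; the lever cannot cut across.
- knob (a point): Centre of the black ball knob (36 mm diameter) on top of the chrome gear lever. The lever rod (9 mm) turns in all directions about a pivot right under the gate centre, 55 mm above the counter; the knob centre is 130 mm from that pivot, so it stands 185 mm above the counter when upright, 5 mm lower where a leg meets the cross channel and about 13 mm lower in the slot ends.
- gear_lever: The lever itself (rod and ball knob); origin at its pivot, z along the rod to the knob.
- shift_fore (a joint): Fore-and-aft tilt of the lever, rad: 0 in the cross channel, +0.34 at the rear ends of the legs (knob 42 mm to the machine's +x), -0.34 at the front ends (knob 42 mm to -x). The lever crosses over only while this is within about 0.045 of 0. The lever stays where it is left; moving it takes about 2 to 3 N at the knob.
- shift_cross (a joint): Sideways tilt of the lever, rad: about -0.29 (-0.24 to -0.33) in the fast leg, away from the drum (knob 37 mm to the machine's -y); about +0.29 (0.24 to 0.33) in the slow leg beside the drum (knob 37 mm to +y). Same friction.
- slow_forward (a point): Top face of the gate at the front end of the slow leg: where the rod passes through the gate when the lever is home in slow forward.
- lens: Black enlarger lens standing upright on the counter, 56 mm diameter, 46 mm high, loose. Origin under its centre.
- rod_rest: Green glass stirring-rod rest, 26 x 90 mm and 23 mm high (long along its y), loose. Origin under its centre.
- squeegee: Squeegee lying flat: tan rubber handle 27 mm thick to its -x (to -125 mm), chrome and rubber blade 130 mm wide (y) at +x (to +51 mm), 28 mm high, loose. Origin under the neck between the two.

How it is judged:
By the outcome, as a careful person would: the job done as asked, in the order asked, and still so for the second after the job is handed in, with the robot touching nothing.
It also fails if it takes over 58 s, if anything falls off the work surface, if the arm or the gripper's body presses on something with over 40 N, if the wrist force passes 120 N, or if a joint passes its speed limit or range.

### The arm

A 6-joint arm with a two-finger parallel gripper is mounted at the origin on the work surface. World frame = base frame: x ahead of the robot, y to its left, z up, the work surface at z = 0. Lengths are in m, angles in rad, forces in N, time in s.
With the tool pointing down it reaches from about 0.35 to 0.775 m from the base axis. Payload 7.3 kg.
Tool frame: the origin (TCP) lies on the centre line of the jaws, within the pads' length; the fingertips stand 25 mm ahead of it and the grasp point (between the pads) lies 6 mm ahead of it; z points along the fingers, y is the direction in which the jaws open and shut (so a half turn about z gives the same grasp; the last joint's range is limited). The gripper opens to 92 mm and grips with 3 to 60 N. Pads are 19 mm wide; open, the fingers measure 130 mm over their backs; the gripper's body (75 mm by 190 mm) begins 47 mm behind the grasp point.
Start: joints at [-1.252, 0.342, 1.524, -0, 1.275, -0.146], TCP at [0.235, -0.469, 0.252] pointing down, gripper open.
Joint ranges: [-2.53, 2.53], [-0.77, 2.02], [0.04, 2.7], [-1, 4.14], [0.28, 2.66], [-3.11, 3.11]. Speed limits (rad/s): [2.57, 2.57, 3.14, 3.14, 3.14, 3.14].

### API

Orientations are given as [roll, pitch, yaw] about the fixed x, y, z axes, in that order (R = Rz(yaw) Ry(pitch) Rx(roll)).
In Python, from cell import telemetry, read_camera, workorder gives the robot as it stands.
- The arm moves only by the shell command python3 -m creep 'ROWS' [FORCE]. ROWS is JSON, one flat list of numbers, 5 for each row, row after row: the opening, from 0 (shut) to 1 (fully open), then the shift along the world's x, y, z in m, then the turn about the world's z in rad. A call has 1 to 12 rows; each row shifts and turns the pose as measured when the row begins; what a row does not reach is not made up. A row lasts 1/8 s, in which the tool goes at most 62.5 mm and 10.7 degrees, less where a joint would pass 70% of its speed; a pose out of reach is approached as far as the arm can. A call is refused whole if a number of a shift passes 0.0625 or a number of a turn 0.188, either way. A call with a gripper value outside its range is refused whole. The fingers move at their own pace and stop on an object; FORCE is the grip in N (left out, the last holds). Time passes only in rows, so rows that do not move let the fingers close. It gives the time, the measured TCP pose, the force and the opening at its end, in the units of the state.
- telemetry.observe(): the state, without advancing time (a new reading comes with each control period).
- read_camera(name): name is "scene" or "top" or "wrist"; returns a dict with "image" (420x560x3 uint8, red, green, blue), "fovy" (degrees; the focal length in pixels is half the picture's height over the tangent of half this angle, whatever the lens; pixels are square), "cx", "cy" (the principal point, pixels), "distortion" ([k1, k2, p1, p2, k3] as OpenCV has them; the pictures are not rectified), "R" (3x3) and "t" (3): a world point X has camera coordinates R X + t. Camera axes: x right, y down, z forward; pixel columns grow to the right and rows downward; lengths in m; the calibration is good to about 2 mm. A picture is of the moment at which its call begins. There is no depth.
- workorder.hand_in(): hands the job in, once; it reports no verdict.
The state is a dict: "time": time; "qpos": joint angles; "qvel": joint speeds; "joint_efforts": joint torques, N m; "tool_pos": TCP position; "tool_rot": TCP orientation; "contact_force": force on the tool from outside, world axes, zero at the start; "torque": the same for the moment, N m; "opening": finger opening in m.
Only numpy, scipy, OpenCV 4.12 (cv2) and the standard library are available. Lean on these libraries where they do the work, as an engineer would, in place of code of your own. Each camera call takes 0.05 s, during which the arm holds its last target.

## Working session

There is one attempt and no reset: what is moved stays moved. The work goes in short steps, Python scripts to look and compute and a shell command to move; the robot and the scene stay as the last step left them, time stands still between calls to the robot, and variables do not carry over. Pictures are saved under pics/ and viewed, and the job is handed in when it is done.

```bash
mkdir -p pics; ls; python3 - <<'E'
from cell import telemetry, read_camera
import cv2
s=telemetry.observe();print(s)
for n in("scene","top","wrist"):
    c=read_camera(n);cv2.imwrite(f"pics/{n}0.png",c["image"][:,:,::-1])
    print(n,c["fovy"],c["cx"],c["cy"],c["distortion"],c["R"],c["t"])
E
```

```text
pics
{'time': 0.0, 'qpos': array([-1.25199580e+00,  3.42763598e-01,  1.52502362e+00,  5.96612940e-06,
        1.27538166e+00, -1.45982459e-01]), 'qvel': array([ 0.00014069, -0.00111166,  0.00065609, -0.00212401,  0.00160442,
        0.00194455]), 'joint_efforts': array([-1.97103168e-04, -4.31243670e+01, -2.44225073e+01,  7.16064451e-02,
        5.54354070e-02, -1.06525545e-04]), 'tool_pos': array([ 0.23523384, -0.46894128,  0.25102141]), 'tool_rot': array([-3.14003402e+00, -2.34929882e-04,  4.64781063e-01]), 'contact_force': array([ 0.17023005, -0.15032591,  0.69870524]), 'torque': array([-0.05048341,  0.02122162,  0.00223732]), 'opening': 0.09209388575879349}
scene 49.23405097143832 279.2604773171199 206.27990019900494 [-0.13190195  0.          0.          0.          0.        ] [[-0.69595706  0.71805597 -0.00627674]
 [ 0.61190777  0.58845611 -0.52847734]
 [-0.37578272 -0.37163832 -0.84892421]] [ 0.46562906 -0.23734194  1.16123838]
top 57.18496246645884 279.869877168246 204.16434369099974 [-0.03597367  0.          0.          0.          0.        ] [[ 0.08229628 -0.99660689  0.00142114]
 [-0.97658736 -0.08092736 -0.19931859]
 [ 0.19875728  0.01501532 -0.97993371]] [-0.12252434  0.61291191  0.68366395]
wrist 62.1066908553077 276.6398929990644 206.83757433873342 [-0.00768304  0.          0.          0.          0.        ] [[ 0.44690608 -0.89458007 -0.0012085 ]
 [-0.85640417 -0.42822417  0.28843708]
 [-0.25854757 -0.12786932 -0.95749809]] [-0.52360035 -0.03622095  0.39051151]
```

View pics/scene0.png

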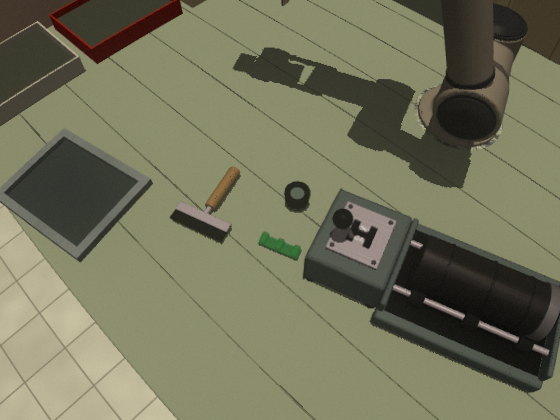

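View pics/top0.png

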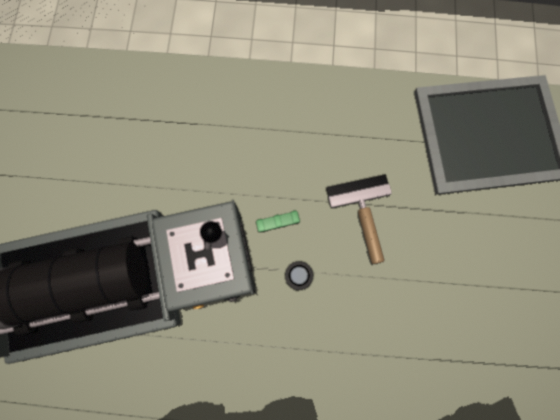

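View pics/wrist0.png

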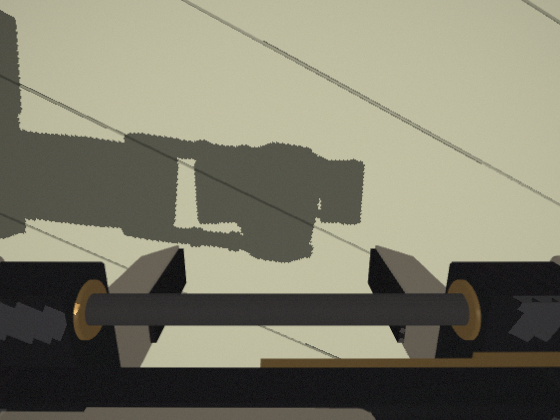

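Scene and top both show the lever on the side away from the drum. In top the knob is at about (211,232), rearward of the gate centre at about (200,255). I'll enlarge both views.

```bash
python3 - <<'E'
import cv2
a=cv2.imread("pics/top0.png")[190:320,140:260];cv2.imwrite("pics/topc.png",cv2.resize(a,None,fx=4.6,fy=4.6,interpolation=cv2.INTER_CUBIC))
a=cv2.imread("pics/scene0.png")[180:310,295:425];cv2.imwrite("pics/scenec.png",cv2.resize(a,None,fx=4.6,fy=4.6,interpolation=cv2.INTER_CUBIC))
E
```

```text
(no output)
```

View pics/topc.png

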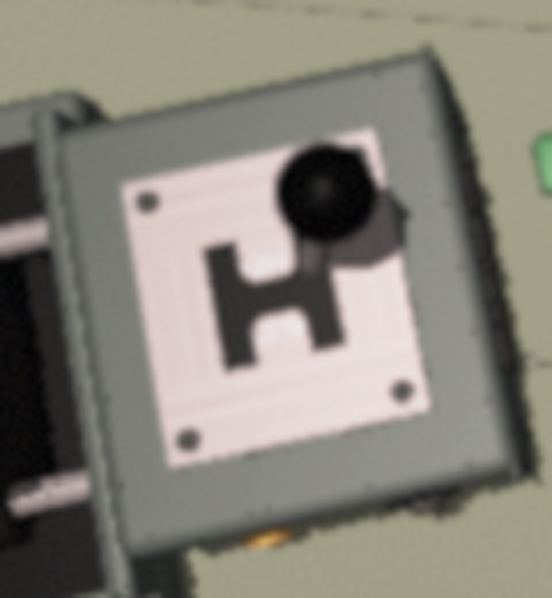

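View pics/scenec.png

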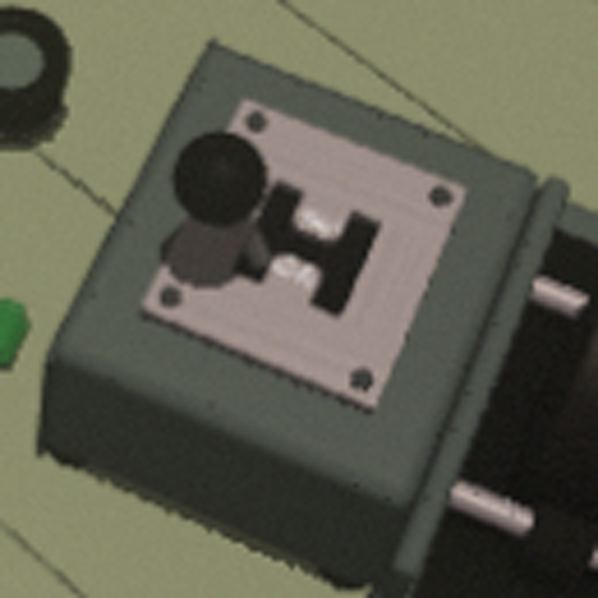

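```bash
cat > h.py <<'E'
import numpy as np,cv2
from scipy.optimize import least_squares
from cell import read_camera,telemetry
def cam(n):
    c=read_camera(n);f=c["image"].shape[0]/2/np.tan(np.radians(c["fovy"]/2))
    c["K"]=np.array([[f,0,c["cx"]],[0,f,c["cy"]],[0,0,1.]]);return c
def proj(c,X):
    return cv2.projectPoints(np.array(X,float).reshape(-1,3),cv2.Rodrigues(np.array(c["R"]))[0],np.array(c["t"],float),c["K"],np.array(c["distortion"],float))[0].reshape(-1,2)
def g2w(p,P):
    x,y,a=p;P=np.array(P,float).reshape(-1,3);R=np.array([[np.cos(a),-np.sin(a)],[np.sin(a),np.cos(a)]])
    return np.c_[P[:,:2]@R.T+[x,y],P[:,2]]
def lever(fore,cross,L=.13):
    # rod direction: knob = 55mm + 130mm dir ; slopes tan(fore),tan(cross)
    d=np.array([np.tan(fore),np.tan(cross),1]);d/=np.linalg.norm(d);return d*L+[0,0,.055]
def knobfit(p,ct,cs,ut,us):
    def r(q):
        out=[]
        for c,u in((ct,ut),(cs,us)):
            if u is not None: out+=list((proj(c,g2w(p,lever(*q)))[0]-u))
        return out
    s=least_squares(r,[0.,0.]);return s.x,lever(*s.x),g2w(p,lever(*s.x))[0],s.fun
E
python3 - <<'E'
from h import *
ct,cs=cam("top"),cam("scene")
cr=lambda l,o:(np.array(l)+.5)/4.6-.5+np.array(o)
T=cr([(122,184),(376,128),(430,410),(168,467)],(140,190))
S=cr([(142,312),(243,100),(466,187),(375,408)],(295,180))
for hx,hy in((.055,.05),(.05,.055)):
    Pt=[(hx,hy,.114),(hx,-hy,.114),(-hx,-hy,.114),(-hx,hy,.114)]
    Ps=[(hx,-hy,.114),(-hx,-hy,.114),(-hx,hy,.114),(hx,hy,.114)]
    for m in("t","s","ts"):
        f=lambda p:np.r_[(proj(ct,g2w(p,Pt))-T).ravel()*("t" in m),(proj(cs,g2w(p,Ps))-S).ravel()*("s" in m)]
        s=least_squares(f,[.45,.1,.15]);print(hx,m,s.x,s.cost,np.abs(s.fun).max())
        if m=="ts" and hx==.055:
            p=s.x;np.save("p.npy",p)
            ut=cr([(326,193)],(140,190))[0];us=cr([(220,178)],(295,180))[0]
            for a,b in((ut,None),(None,us),(ut,us)):print(knobfit(p,ct,cs,a,b))
E
```

```text
0.055 t [0.51016374 0.06147533 0.29861973] 0.04430588864918264 0.21954834274285417
0.055 s [0.5108841  0.06072441 0.31870531] 0.3042938135287304 0.481847393080443
0.055 ts [0.51046411 0.06112568 0.30733484] 1.3119731731010633 0.78410430595099
(array([ 0.18694769, -0.28380641]), array([ 0.0232268 , -0.03581582,  0.17779146]), array([0.54343756, 0.03401464, 0.17779146]), array([0.00000000e+00, 2.84217094e-14]))
(array([ 0.18646189, -0.29328258]), array([ 0.02310397, -0.03698421,  0.17746785]), array([0.54367394, 0.03286383, 0.17746785]), array([-5.68434189e-14,  2.84217094e-13]))
(array([ 0.18718198, -0.28781811]), array([ 0.02322912, -0.03630801,  0.17764639]), array([0.54358867, 0.03354621, 0.17764639]), array([ 0.31595709, -0.0572727 ,  0.34353346,  0.15216369]))
0.05 t [0.50997466 0.06138812 0.29518476] 31.12928596109751 3.3436169093805006
0.05 s [0.5112801  0.06067466 0.31602512] 30.253713380674 3.7802826173670496
0.05 ts [0.51051424 0.06103704 0.30405441] 62.69410528527394 4.167898843666734
```

Both cameras agree on the pose: gate at (0.510, 0.061) with yaw about 0.307, and the knob at machine (+23, -36) mm. I'll close the fingers, cross above everything and stop behind the knob on its +x side.

```bash
python3 -m creep '[0,0.03,0.043,0.005,-0.013, 0,0.03,0.043,0.005,-0.013, 0,0.03,0.043,0,-0.013, 0,0.03,0.043,0,-0.013, 0,0.03,0.043,0,-0.013, 0,0.03,0.043,0,-0.013, 0,0.03,0.043,0,-0.013, 0,0.03,0.043,0,-0.013, 0,0.03,0.043,0,-0.013, 0,0.03,0.043,0,-0.013, 0,0.03,0.043,0,-0.013, 0,0.03,0.043,0,-0.013]'
cat > st.py <<'E'
from h import *
p=np.load("p.npy");s=telemetry.observe();c,n=np.cos(p[2]),np.sin(p[2])
R=np.array([[c,n],[-n,c]]);print("t",round(s["time"],2),"machine xy mm",(R@(s["tool_pos"][:2]-p[:2])*1e3).round(1),"z",round(s["tool_pos"][2]*1e3,1),"world",s["tool_pos"].round(4),"rot",s["tool_rot"].round(3),"F mach",(R@s["contact_force"][:2]).round(1),s["contact_force"][2].round(1),"open",round(s["opening"],4))
E
python3 st.py
```

```text
time: 1.75
tool_pos: [0.6024, 0.0616, 0.261]
tool_rot: [3.14, -0.001, 0.296]
contact_force: [0.6, -0.7, -0.3]
opening: 0.0006
t 1.75 machine xy mm [ 87.8 -27.4] z 261.0 world [0.6024 0.0616 0.261 ] rot [ 3.14e+00 -1.00e-03  2.96e-01] F mach [ 0.4 -0.8] -0.3 open 0.0006
```

```bash
python3 -m creep '[0,-0.01,-0.008,0,0.01, 0,-0.009,-0.0085,0,0, 0,0,0,-0.025,0, 0,0,0,-0.025,0, 0,0,0,-0.02,0, 0,0,0,0,0]'
python3 st.py; python3 - <<'E'
from h import *
for n in("top","scene"):
    c=cam(n);a=c["image"][:,:,::-1];a=a[190:320,140:260] if n=="top" else a[180:310,295:425]
    cv2.imwrite(f"pics/{n}1.png",cv2.resize(a,None,fx=4.6,fy=4.6,interpolation=cv2.INTER_CUBIC))
E
```

```text
time: 2.5
tool_pos: [0.5803, 0.042, 0.1895]
tool_rot: [3.14, -0.0, 0.304]
contact_force: [0.5, -0.1, 0.9]
opening: 0.0003
t 2.5 machine xy mm [ 60.8 -39.4] z 189.5 world [0.5803 0.042  0.1895] rot [ 3.14  -0.     0.304] F mach [ 0.5 -0.3] 0.9 open 0.0003
```

View pics/top1.png

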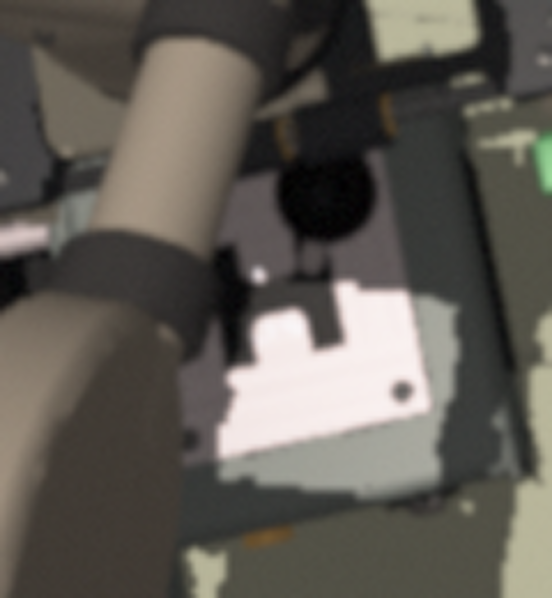

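View pics/scene1.png

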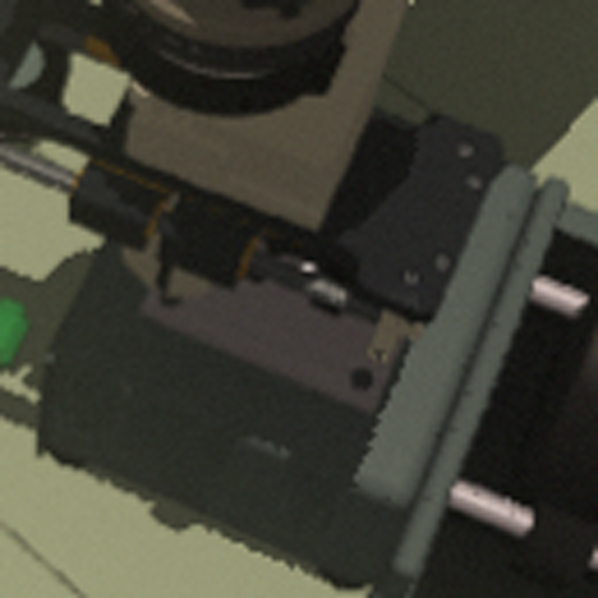

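Top shows the knob unmoved at crop (326,193), with the fingers just behind it. I'll push it forward along the fast leg.

```bash
python3 -m creep '[0,-0.0048,-0.0015,-0.004,0, 0,-0.0038,-0.0012,0,0, 0,-0.0038,-0.0012,0,0, 0,0,0,0,0]';python3 st.py;  python3 -m creep '[0,-0.0038,-0.0012,0,0, 0,-0.0038,-0.0012,0,0, 0,0,0,0,0]';python3 st.py
```

```text
time: 3.1
tool_pos: [0.5699, 0.0377, 0.1904]
tool_rot: [3.136, -0.011, 0.304]
contact_force: [0.4, 0.3, 0.1]
opening: 0.0007
t 3.1 machine xy mm [ 49.5 -40.3] z 190.4 world [0.5699 0.0377 0.1904] rot [ 3.136 -0.011  0.304] F mach [0.5 0.2] 0.1 open 0.0007
time: 3.48
tool_pos: [0.5628, 0.0353, 0.1913]
tool_rot: [3.136, -0.014, 0.304]
contact_force: [0.3, 0.6, 1.0]
opening: 0.0004
t 3.48 machine xy mm [ 42.1 -40.4] z 191.3 world [0.5628 0.0353 0.1913] rot [ 3.136 -0.014  0.304] F mach [0.5 0.5] 1.0 open 0.0004
```

```bash
python3 - <<'E'
from h import *
s=telemetry.observe();print(s["qpos"].round(3),s["joint_efforts"].round(2),s["qvel"].round(3),s["contact_force"],s["torque"])
c=cam("top");a=c["image"][:,:,::-1];cv2.imwrite("pics/top2f.png",a)
cv2.imwrite("pics/top2.png",cv2.resize(a[190:320,140:260],None,fx=4.6,fy=4.6,interpolation=cv2.INTER_CUBIC))
cv2.imwrite("pics/scene2.png",cam("scene")["image"][:,:,::-1])
cv2.imwrite("pics/wrist2.png",cam("wrist")["image"][:,:,::-1])
E
```

```text
[-7.300e-02  4.580e-01  1.518e+00 -1.000e-03  1.150e+00  1.194e+00] [-2.800e-01 -4.757e+01 -2.248e+01 -1.200e-01  1.400e-01 -2.000e-02] [ 0.003  0.    -0.002  0.     0.002 -0.001] [0.32922194 0.64156656 1.00812573] [ 0.0624571  -0.10504217 -0.05433508]
```

View pics/top2.png

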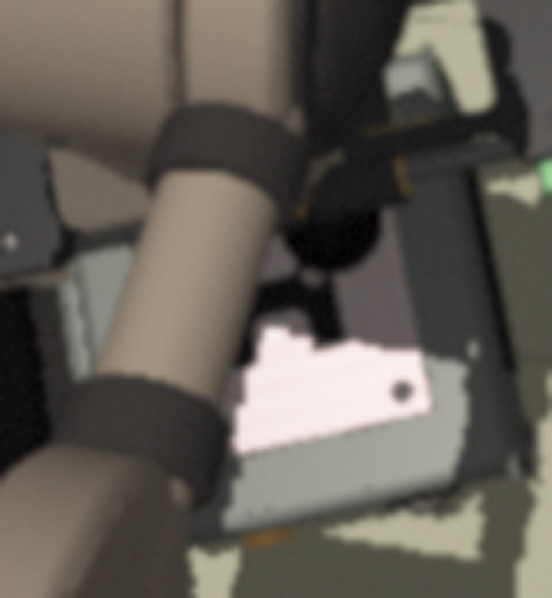

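View pics/scene2.png

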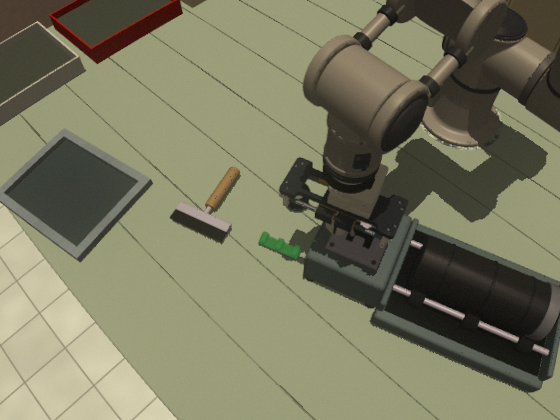

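View pics/wrist2.png

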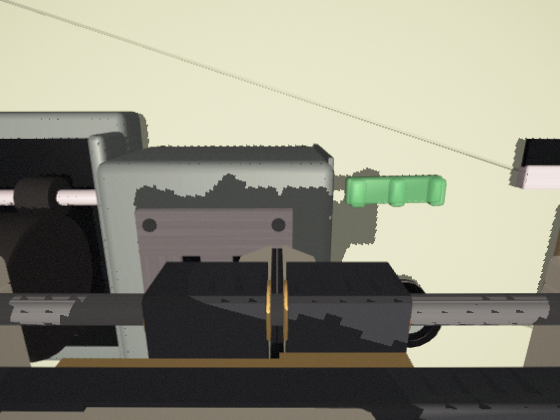

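Top shows the knob moved to crop (333,230), about 8 mm forward, which fits the tool position. The lens, rest and squeegee are untouched. I'll keep pushing.

```bash
python3 -m creep '[0,-0.0038,-0.0012,0,0, 0,-0.0038,-0.0012,0,0, 0,0,0,0,0]';python3 st.py;  python3 -m creep '[0,-0.0036,-0.0011,0,0, 0,0,0,0,0]';python3 st.py
```

```text
time: 4.0
tool_pos: [0.5551, 0.0328, 0.1911]
tool_rot: [3.136, -0.014, 0.305]
contact_force: [0.6, 0.1, 0.7]
opening: 0.0007
t 4.0 machine xy mm [ 33.9 -40.5] z 191.1 world [0.5551 0.0328 0.1911] rot [ 3.136 -0.014  0.305] F mach [ 0.6 -0.1] 0.7 open 0.0007
time: 4.25
tool_pos: [0.5511, 0.0316, 0.1911]
tool_rot: [3.136, -0.013, 0.305]
contact_force: [0.7, 0.4, -0.4]
opening: 0.0002
t 4.25 machine xy mm [ 29.8 -40.4] z 191.1 world [0.5511 0.0316 0.1911] rot [ 3.136 -0.013  0.305] F mach [0.8 0.1] -0.4 open 0.0002
```

```bash
python3 -m creep '[0,-0.0019,-0.0006,0,0, 0,0,0,0,0]';python3 st.py;  python3 -m creep '[0,0.012,0.0038,0,0, 0,0.019,0.006,0,0, 0,0.019,0.006,0,0, 0,0,0,0.04,0, 0,0,0,0.03,0, 0,0.019,0.006,0,0, 0,0.019,0.006,0,0, 0,0,0,0,0]';python3 st.py
cat > pic.py <<'E'
from h import *
import sys
k=sys.argv[1]
a=cam("top")["image"][:,:,::-1];cv2.imwrite(f"pics/top{k}.png",cv2.resize(a[190:320,140:260],None,fx=4.6,fy=4.6,interpolation=cv2.INTER_CUBIC))
a=cam("scene")["image"][:,:,::-1];cv2.imwrite(f"pics/scene{k}.png",cv2.resize(a[180:310,295:425],None,fx=4.6,fy=4.6,interpolation=cv2.INTER_CUBIC))
E
python3 pic.py 3
```

```text
time: 4.5
tool_pos: [0.5491, 0.0309, 0.1911]
tool_rot: [3.136, -0.013, 0.304]
contact_force: [0.3, 0.3, 0.9]
opening: 0.0002
t 4.5 machine xy mm [ 27.7 -40.5] z 191.1 world [0.5491 0.0309 0.1911] rot [ 3.136 -0.013  0.304] F mach [0.4 0.2] 0.9 open 0.0002
time: 5.5
tool_pos: [0.6403, 0.0608, 0.2591]
tool_rot: [3.138, -0.002, 0.305]
contact_force: [0.1, -0.1, -0.6]
opening: 0.0003
t 5.5 machine xy mm [123.6 -39.6] z 259.1 world [0.6403 0.0608 0.2591] rot [ 3.138e+00 -2.000e-03  3.050e-01] F mach [ 0.  -0.2] -0.6 open 0.0003
```

View pics/top3.png

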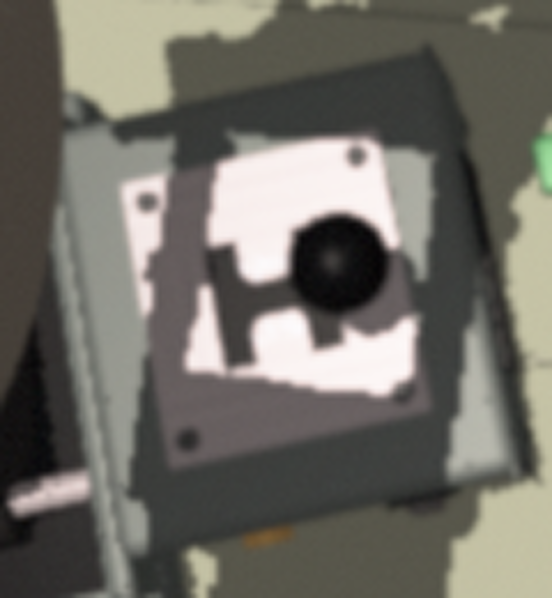

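View pics/scene3.png

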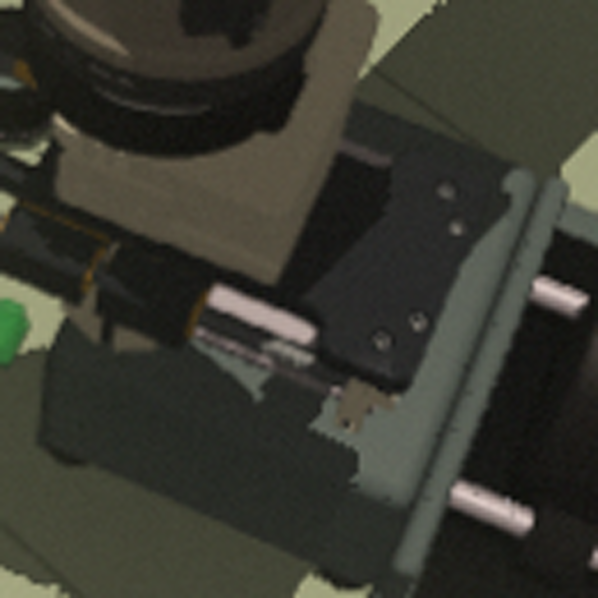

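```bash
cat > kt.py <<'E'
from h import *
import sys
p=np.load("p.npy");ct=cam("top")
u=(np.array([float(sys.argv[1]),float(sys.argv[2])])+.5)/4.6-.5+[140,190]
q,m,w,f=knobfit(p,ct,None,u,None);print(q.round(3),(m*1e3).round(1),w.round(4))
E
python3 kt.py 339 263
```

```text
[-0.016 -0.28 ] [ -2.  -35.9 179.9] [0.5194 0.0263 0.1799]
```

Top shows the knob at crop (339,263), which gives fore ≈ -0.016 and cross ≈ -0.28, so it is level with the cross channel. Next I'll move round to the side away from the drum.

```bash
python3 -m creep '[0,-0.025,-0.0237,0,0, 0,-0.025,-0.0237,0,0, 0,-0.025,-0.0237,0,0, 0,-0.022,-0.021,0,0, 0,0,0,0,0, 0,0,0,-0.02,0, 0,0,0,0,0]';python3 st.py
```

```text
time: 6.52
tool_pos: [0.5357, -0.0339, 0.2391]
tool_rot: [3.139, 0.0, 0.303]
contact_force: [0.4, -0.1, 0.1]
opening: 0.0
t 6.53 machine xy mm [ -4.7 -98.2] z 239.1 world [ 0.5357 -0.0339  0.2391] rot [3.139 0.    0.303] F mach [ 0.4 -0.2] 0.1 open 0.0
```

```bash
python3 -m creep '[0,0.0035,0.001,-0.02,0, 0,0,0,-0.02,0, 0,0,0,-0.013,0, 0,0,0,0,0]';python3 st.py; python3 -m creep '[0,-0.0024,0.0076,0,0, 0,-0.0024,0.0076,0,0, 0,0,0,0,0]';python3 st.py;python3 pic.py 4
```

```text
time: 7.02
tool_pos: [0.5418, -0.0315, 0.1876]
tool_rot: [3.137, -0.004, 0.305]
contact_force: [-0.4, -0.3, 0.4]
opening: 0.0004
t 7.03 machine xy mm [  1.8 -97.7] z 187.6 world [ 0.5418 -0.0315  0.1876] rot [ 3.137 -0.004  0.305] F mach [-0.5 -0.1] 0.4 open 0.0004
time: 7.4
tool_pos: [0.5376, -0.0149, 0.1896]
tool_rot: [3.136, -0.007, 0.305]
contact_force: [-1.0, -0.1, 0.7]
opening: 0.0005
t 7.4 machine xy mm [  2.8 -80.7] z 189.6 world [ 0.5376 -0.0149  0.1896] rot [ 3.136 -0.007  0.305] F mach [-1.   0.2] 0.7 open 0.0005
```

View pics/top4.png

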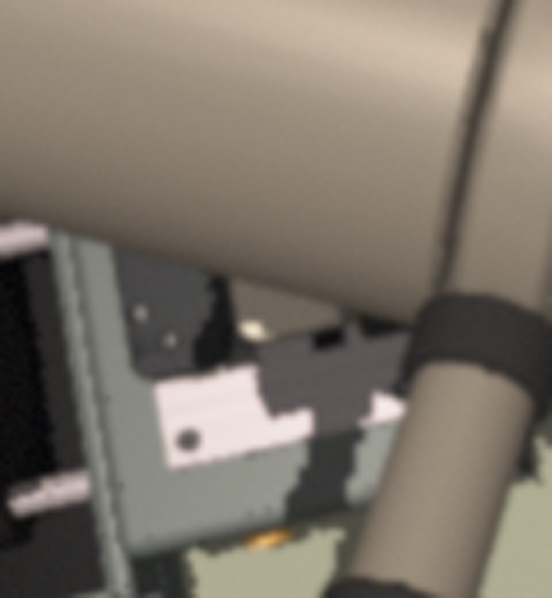

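```bash
python3 -m creep '[0,-0.0047,0.0048,-0.001,0, 0,-0.0018,0.0057,-0.001,0, 0,-0.0018,0.0057,-0.001,0]';python3 st.py; python3 -m creep '[0,-0.0018,0.0057,0,0, 0,-0.0018,0.0057,0,0, 0,-0.0018,0.0057,0,0]';python3 st.py
```

```text
time: 7.88
tool_pos: [0.5298, 0.0003, 0.1872]
tool_rot: [3.133, -0.009, 0.304]
contact_force: [0.6, -3.3, 3.2]
opening: 0.0008
t 7.88 machine xy mm [ -0.  -63.9] z 187.2 world [5.298e-01 3.000e-04 1.872e-01] rot [ 3.133 -0.009  0.304] F mach [-0.4 -3.3] 3.2 open 0.0008
time: 8.25
tool_pos: [0.5245, 0.0182, 0.1876]
tool_rot: [3.132, -0.01, 0.304]
contact_force: [1.4, -2.8, 1.6]
opening: 0.0003
t 8.25 machine xy mm [  0.4 -45.1] z 187.6 world [0.5245 0.0182 0.1876] rot [ 3.132 -0.01   0.304] F mach [ 0.5 -3.1] 1.6 open 0.0003
```

The push force is about 3 N and mostly along y, so the knob is moving freely. Carrying on.

```bash
python3 -m creep '[0,-0.0018,0.0057,0,0, 0,-0.0018,0.0057,0,0, 0,-0.0018,0.0057,0,0]';python3 st.py; python3 -m creep '[0,-0.0018,0.0057,0,0, 0,-0.0015,0.0048,0,0, 0,0,0,0,0]';python3 st.py
```

```text
time: 8.62
tool_pos: [0.5185, 0.0368, 0.1874]
tool_rot: [3.132, -0.01, 0.304]
contact_force: [1.0, -2.2, 1.1]
opening: 0.0002
t 8.62 machine xy mm [  0.3 -25.6] z 187.4 world [0.5185 0.0368 0.1874] rot [ 3.132 -0.01   0.304] F mach [ 0.3 -2.4] 1.1 open 0.0002
time: 9.0
tool_pos: [0.5146, 0.0488, 0.1872]
tool_rot: [3.133, -0.01, 0.305]
contact_force: [0.5, -0.8, 1.5]
opening: 0.0006
t 9.0 machine xy mm [  0.2 -13. ] z 187.2 world [0.5146 0.0488 0.1872] rot [ 3.133 -0.01   0.305] F mach [ 0.2 -0.9] 1.5 open 0.0006
```

```bash
python3 -m creep '[0,-0.0012,0.0038,0,0, 0,-0.0012,0.0038,0,0, 0,0,0,0,0]';python3 st.py; python3 -m creep '[0,-0.0009,0.0029,0,0, 0,0,0,0,0]';python3 st.py
```

```text
time: 9.38
tool_pos: [0.512, 0.0568, 0.1868]
tool_rot: [3.133, -0.009, 0.304]
contact_force: [0.9, -0.7, 0.8]
opening: 0.0005
t 9.38 machine xy mm [ 0.1 -4.6] z 186.8 world [0.512  0.0568 0.1868] rot [ 3.133 -0.009  0.304] F mach [ 0.6 -1. ] 0.8 open 0.0005
time: 9.62
tool_pos: [0.5109, 0.0598, 0.1866]
tool_rot: [3.133, -0.008, 0.304]
contact_force: [0.3, -1.0, -0.2]
opening: 0.0008
t 9.62 machine xy mm [ 0.  -1.4] z 186.6 world [0.5109 0.0598 0.1866] rot [ 3.133 -0.008  0.304] F mach [ 0. -1.] -0.2 open 0.0008
```

```bash
python3 -m creep '[0,0.004,-0.0119,0,0, 0,0.004,-0.0119,0,0, 0,0,0,0.04,0, 0,0,0,0.03,0, 0,0.0215,0.0233,0,0, 0,0.0215,0.0233,0,0, 0,0.0215,0.0233,0,0, 0,0.0215,0.0233,0,0, 0,0,0,0,0]';python3 st.py;python3 pic.py 5
```

```text
time: 10.75
tool_pos: [0.6086, 0.1237, 0.2584]
tool_rot: [3.135, -0.006, 0.298]
contact_force: [0.5, -0.2, -0.3]
opening: 0.0
t 10.75 machine xy mm [112.5  30. ] z 258.4 world [0.6086 0.1237 0.2584] rot [ 3.135 -0.006  0.298] F mach [ 0.5 -0.3] -0.3 open 0.0
```

View pics/top5.png

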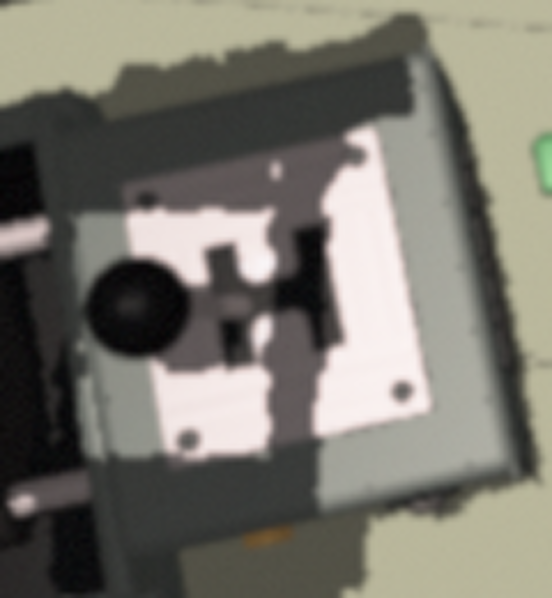

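```bash
python3 kt.py 138 307;python3 - <<'E'
from h import *
p=np.load("p.npy");ct=cam("top")
for q in((-.34,.29),(-.34,-.29),(0,.29),(.34,.29)):print(q,lever(*q),((proj(ct,g2w(p,lever(*q)))[0]-[140,190]+.5)*4.6-.5).round(0))
E
```

```text
[-0.013  0.269] [ -1.6  34.5 180.3] [0.4985 0.0935 0.1803]
(-0.34, 0.29) [-0.04173325  0.03520621  0.17297821] [162. 423.]
(-0.34, -0.29) [-0.04173325 -0.03520621  0.17297821] [362. 378.]
(0, 0.29) [0.         0.03717379 0.1795717 ] [130. 304.]
(0.34, 0.29) [0.04173325 0.03520621 0.17297821] [121. 188.]
```

The knob is in the slow leg at cross ≈ 0.27 and fore ≈ -0.013. Next I'll come down behind it and push forward.

```bash
python3 -m creep '[0,-0.02,-0.004,0,0, 0,-0.018,-0.0035,0,0.006, 0,-0.006,-0.001,0,0, 0,0,0,-0.025,0, 0,0,0,-0.025,0, 0,0,0,-0.02,0, 0,0,0,0,0]';python3 st.py
```

```text
time: 11.82
tool_pos: [0.5617, 0.109, 0.1902]
tool_rot: [3.133, -0.011, 0.296]
contact_force: [-0.3, 0.7, 0.2]
opening: 0.0004
t 11.82 machine xy mm [63.3 30.1] z 190.2 world [0.5617 0.109  0.1902] rot [ 3.133 -0.011  0.296] F mach [-0.1  0.7] 0.2 open 0.0004
```

```bash
python3 -m creep '[0,-0.0107,0.0008,-0.004,0.01, 0,-0.0105,-0.001,-0.002,0, 0,-0.0057,-0.0018,-0.001,0, 0,0,0,0,0]';python3 st.py; python3 -m creep '[0,-0.0057,-0.0018,0,0, 0,-0.0057,-0.0018,0,0]';python3 st.py
```

```text
time: 12.32
tool_pos: [0.5337, 0.1066, 0.1856]
tool_rot: [3.132, -0.015, 0.306]
contact_force: [0.0, 0.1, 0.7]
opening: 0.0005
t 12.32 machine xy mm [35.9 36.4] z 185.6 world [0.5337 0.1066 0.1856] rot [ 3.132 -0.015  0.306] F mach [0.  0.1] 0.7 open 0.0005
time: 12.58
tool_pos: [0.5228, 0.103, 0.1863]
tool_rot: [3.132, -0.017, 0.306]
contact_force: [2.8, 1.2, 1.1]
opening: 0.0007
t 12.57 machine xy mm [24.4 36.2] z 186.3 world [0.5228 0.103  0.1863] rot [ 3.132 -0.017  0.306] F mach [3.  0.3] 1.1 open 0.0007
```

```bash
python3 -m creep '[0,-0.0057,-0.0018,-0.0005,0, 0,-0.0057,-0.0018,-0.0005,0, 0,-0.0057,-0.0018,-0.001,0]';python3 st.py; python3 -m creep '[0,-0.0038,-0.0012,-0.001,0, 0,-0.0038,-0.0012,-0.001,0]';python3 st.py;python3 -m creep '[0,-0.0038,-0.0012,-0.001,0]';python3 st.py
```

```text
time: 12.95
tool_pos: [0.5057, 0.0974, 0.1851]
tool_rot: [3.131, -0.021, 0.306]
contact_force: [2.0, 0.7, 1.2]
opening: 0.0004
t 12.95 machine xy mm [ 6.5 36. ] z 185.1 world [0.5057 0.0974 0.1851] rot [ 3.131 -0.021  0.306] F mach [2.2 0.1] 1.2 open 0.0004
time: 13.2
tool_pos: [0.4975, 0.0947, 0.183]
tool_rot: [3.131, -0.021, 0.306]
contact_force: [1.7, 1.0, 1.0]
opening: 0.0008
t 13.2 machine xy mm [-2.2 35.9] z 183.0 world [0.4975 0.0947 0.183 ] rot [ 3.131 -0.021  0.306] F mach [1.9 0.4] 1.0 open 0.0008
time: 13.32
tool_pos: [0.4934, 0.0934, 0.1819]
tool_rot: [3.131, -0.021, 0.306]
contact_force: [1.9, 1.4, 0.8]
opening: 0.0006
t 13.32 machine xy mm [-6.5 35.9] z 181.9 world [0.4934 0.0934 0.1819] rot [ 3.131 -0.021  0.306] F mach [2.3 0.7] 0.8 open 0.0006
```

Small steps from here, watching for the force to rise at the slot end.

```bash
for i in 1; do python3 -m creep '[0,-0.0019,-0.0006,0,0]' >/dev/null;python3 st.py; python3 -m creep '[0,-0.0019,-0.0006,0,0]'>/dev/null;python3 st.py;python3 -m creep '[0,-0.0014,-0.0005,0,0]'>/dev/null;python3 st.py; done; python3 pic.py 6
```

```text
t 13.45 machine xy mm [-8.9 35.9] z 181.6 world [0.4911 0.0927 0.1816] rot [ 3.131 -0.02   0.306] F mach [ 2.9 -0.8] -0.4 open 0.0003
t 13.57 machine xy mm [-11.1  35.9] z 181.4 world [0.489  0.092  0.1814] rot [ 3.131 -0.02   0.306] F mach [ 1.8 -0.8] -0.8 open 0.0003
t 13.7 machine xy mm [-12.7  35.8] z 181.2 world [0.4875 0.0914 0.1812] rot [ 3.131 -0.02   0.306] F mach [ 1.8 -0.4] -2.2 open 0.0002
```

View pics/top6.png

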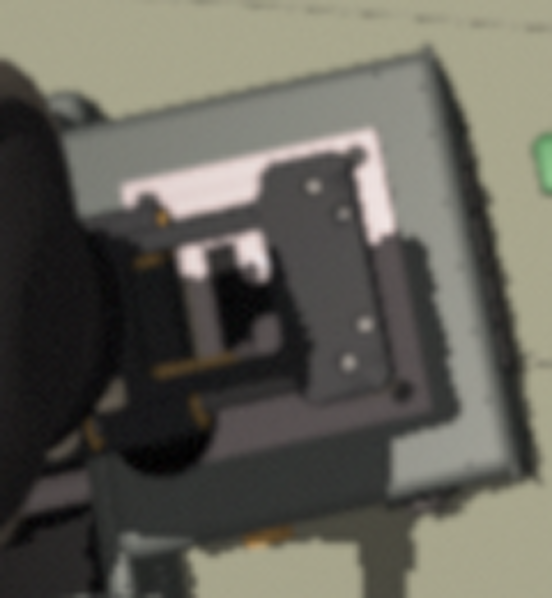

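The knob's lower edge is at crop (165,473), so its centre is near (165,424). Home was predicted at (162,423). I'll make short probes to find the stop.

```bash
python3 -m creep '[0,-0.001,-0.0003,0,0]' >/dev/null;python3 st.py; python3 -m creep '[0,-0.001,-0.0003,0,0]'>/dev/null;python3 st.py
```

```text
t 13.93 machine xy mm [-13.2  35.8] z 181.3 world [0.4871 0.0912 0.1813] rot [ 3.131 -0.021  0.306] F mach [ 5.5 -0.5] -3.0 open 0.0001
t 14.05 machine xy mm [-13.3  35.6] z 181.4 world [0.487  0.0911 0.1814] rot [ 3.131 -0.023  0.306] F mach [ 5.8 -0.7] -4.7 open 0.0003
```

The force rose to 5.8 N and the motion stopped, so the lever is home. I'll retract and check.

```bash
python3 -m creep '[0,0.006,0.0019,0,0, 0,0.015,0.0047,0,0, 0,0.019,0.006,0,0, 0,0.019,0.006,0.02,0, 0,0,0,0.04,0, 0,0.03,0.009,0.02,0, 0,0.03,0.009,0,0, 0,0.03,0.009,0,0, 0,0,0,0,0]';python3 st.py;python3 pic.py 7; python3 - <<'E'
from h import *
cv2.imwrite("pics/top7f.png",cam("top")["image"][:,:,::-1])
E
```

```text
time: 15.18
tool_pos: [0.6366, 0.1382, 0.2627]
tool_rot: [3.133, -0.009, 0.306]
contact_force: [-0.7, -0.0, -0.7]
opening: 0.0005
t 15.18 machine xy mm [143.5  35.3] z 262.7 world [0.6366 0.1382 0.2627] rot [ 3.133 -0.009  0.306] F mach [-0.7  0.2] -0.7 open 0.0005
```

View pics/top7.png

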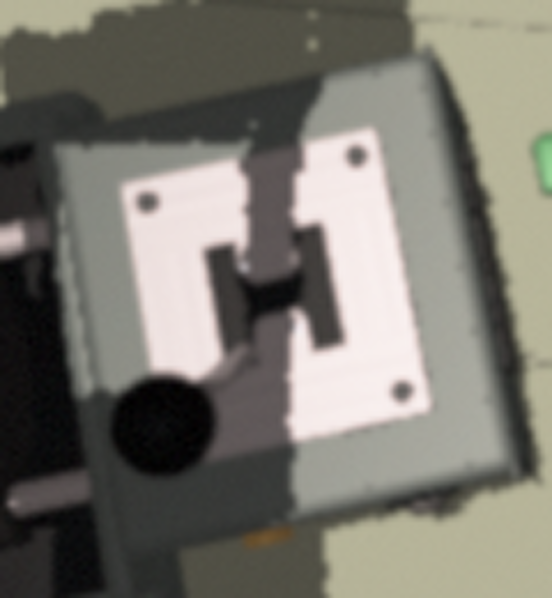

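View pics/top7f.png

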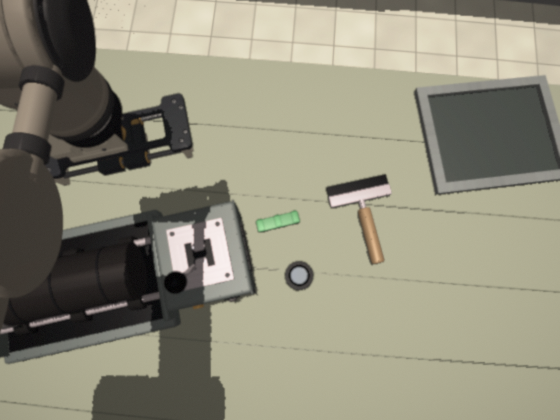

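The knob is at crop (163,425), against (162,423) predicted for home. The lens, rest and squeegee are at their original pixels, and the robot is clear.

```bash
python3 kt.py 163 425; python3 -c "
from cell import workorder
print(workorder.hand_in())"
```

```text
[-0.345  0.288] [-42.4  34.9 172.8] [0.4595 0.0816 0.1728]
the job is handed in; nothing more can be done
None
```

The lever is standing in slow forward, and I handed the job in at about 15 s of the 58 s allowed. With the outside of the shut fingers, I pushed it forward along the fast leg to the cross channel. I then pushed it across to the slow leg and home to the front slot end.

- **Final position:** the last picture, with the arm withdrawn, puts the lever at fore -0.345 and cross +0.288. The knob is within about 2 enlarged pixels (under 1 mm) of where home should appear.
- **Forces:** readings taken while the knob was moving showed about 2–3 N along the push. At the slot end it rose to 5.8 N along the leg, plus 4.7 N vertically, and the motion stopped, so I backed off there.
- **Other objects:** the lens, rod rest and squeegee look unmoved in the last top picture.
- **Disagreements:** the fore tilt read about -0.015 rather than 0 in the cross channel, well inside the allowed 0.045. The tool also drifted a few millimetres in height and tilted up to about 0.02 rad during the small pushing steps. The knob was hidden from the top camera during the crossing, so I checked it straight afterwards.

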